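# Hook and latch the cover of a filter box

## Robot

A 6-joint arm with a two-finger parallel gripper is mounted at the origin on a cart in front of the work surface, level with it; the furniture and walls round the work are solid. World frame = base frame: x ahead of the robot, y to its left, z up, the work surface at z = 0. Lengths are in mm, angles in rad, forces in N, time in s.
With the tool pointing down it reaches from about 250 to 800 mm from the base axis. Payload 8.5 kg.
Tool frame: the origin (TCP) lies between the finger pads; the fingertips stand arm.finger_overhang ahead of it and the grasp point (between the pads) lies 5 mm behind it (arm.finger_overhang is the distance from the TCP to the fingertips, in mm); z points along the fingers, y is the line along which they close (so a half turn about z gives the same grasp; the last joint's range is limited). The gripper opens to 85 mm and grips with 20 to 120 N. Pads are 22 mm wide; open, the fingers measure 114 mm over their backs; the gripper's body (76 mm by 85 mm) begins 54 mm behind the grasp point. The pads swing forward as they close: fully open they stand 13 mm farther back than shut.
Start: joints at [1.319, 0.238, -0.013, 1.319, 0, 1.571], TCP at [130.79, 508.404, 245.276] pointing down, gripper open.
Joint ranges: [-2.66, 2.66], [-1.03, 1.9], [-1.14, 1.46], [-1.82, 2.27], [-1.45, 1.34], [-3.14, 3.14]. Speed limits (rad/s): [2.22, 2.22, 2.79, 3.14, 3.14, 3.14].

## Interface

Orientations are given as [roll, pitch, yaw] about the fixed x, y, z axes, in that order (R = Rz(yaw) Ry(pitch) Rx(roll)).
In Python, from cell import arm gives the robot as it stands.
- The arm moves only by the tool servo_tool, never from a script. Its argument "increments" is a list of rows, each an object of numbers: "x", "y", "z": the shift along the tool's x, y, z in mm; "wx", "wy", "wz": the turn, a rotation vector about the tool's x, y, z in rad. In form: [{"x": .., "y": .., "z": .., "wx": .., "wy": .., "wz": ..}, ...]. A call has 1 to 5 rows; each row is the pose to reach, as a shift and turn from the pose commanded when the call began, along the tool's axes at that moment; what a row does not reach only later rows make up. A row lasts 1/12 s, in which the tool goes at most 41.7 mm and 7.16 degrees, less where a joint would pass 70% of its speed; a pose out of reach is approached as far as the arm can. A call with a gripper value outside its range is refused whole. "grip" is the finger opening in mm, from 0 to 85.4, set as the call begins (left out, the last holds). The fingers move at their own pace and stop on an object; the grip force is fixed at half the most. Time passes only in rows, so rows that repeat a pose let the fingers close. It gives the time, the measured TCP pose, the force, the opening and the grip force at its end, in the units of the state.
- arm.get_obs(): the state, without advancing time (a new reading comes with each control period).
- arm.read_camera(name): name is "scene" or "top" or "wrist"; returns (picture, depth): 400x640x3 uint8, blue, green, red; 400x640 float32, mm along the optical axis (not along the pixel's ray), 0 where there is no reading.
- arm.calibration(name): a dict with "fx", "fy", "cx", "cy" (pixels), "D" ([k1, k2, p1, p2, k3] as OpenCV has them; the pictures are not rectified), "world_to_cam" (4x4, takes a point from world to camera coordinates); the wrist camera has in their place "tool_from_camera" (4x4, takes a point from camera to tool coordinates, whose origin is the TCP and whose axes are the flange's). Camera axes: x right, y down, z forward; pixel columns grow to the right and rows downward; lengths in mm; the calibration is good to about 2 mm. A picture is of the moment at which its call begins: read the wrist's pose just before it. calibration takes no time and is no camera call.
- arm.hand_in(): hands the job in; it is judged then, once.
Trained networks look in the newest picture that a camera, given by its name, has taken for a name from the list of things; names that differ only in an ending like _2 or _b are one class to them, and where a whole thing is asked for, a point or a joint stands for the part that bears it (a point fixed in the world has none). Each returns a list of dicts, best first, with "confidence" (0 to 1); they miss things now and then, are a little off and sometimes report something else, mostly with a low value. They report only what shows in the picture. A call takes as long as a camera call.
- arm.search_frame(camera, thing): "bbox" ([centre column, centre row, width, height] in pixels, round what is visible of it).
The state is a dict: "t": time; "q": joint angles; "joint_velocities": joint speeds; "joint_torque": joint torques, N m; "eef_pos": TCP position; "orientation": TCP orientation; "force": force on the tool from outside, world axes, zero at the start; "wrist_torque": the same for the moment, N m; "finger_gap": opening from 0.0 (shut) to 1.0 (fully open); "grasp_force": force on a finger pad.
Only numpy, scipy, OpenCV 4.12 (cv2) and the standard library are available. Lean on these libraries where they do the work, as an engineer would, in place of code of your own. Each camera call takes 0.05 s, during which the arm holds its last target. There are 200 camera calls.

## Task

Close the filter box with its loose metal cover: hold the cover at a tilt, hook its lip fully under the box's fixed ledge, swing it down and press its free end gently until the spring catch snaps over it, so that it lies flat and stays down by itself. Do not force the cover or the box, leave the tin, the bottle and the stopwatch where they stand, and let go.

Things in the scene. Friction and masses are not known exactly. Their poses are not given: they have to be found in the camera images.
- filter_box: Grey metal box, 124 x 183 mm, fixed and level. Origin: centre of its underside, on the bench; y along its length, to the ledge. In it a seat frame is clamped at an unreported height: its flat seat for the cover's underside lies anywhere 50 to 76 mm above the origin. Side walls: inner faces at x = +-49 mm, tops 5 mm above the seat. Cover and box may press on each other with 40 N at most.
- ledge_end (a point): Box frame (0, +80, 63 mm), over the pocket's stop; does not follow the seat. Heights above seat: landing shelf 0, from y = +38 mm on; dark ledge across the box from y = +70 to +88, underside 9, top 14. Stop face at y = +80 mm: the pocket is 10 mm deep, 9 high; the lip enters it tilted, at most 20 degrees, best 13 to 17.
- catch_end (a point): Box frame (0, -71, 63 mm), on the inner face of the end wall; does not follow the seat. Above seat: wall top 10 mm (so the cover cannot be laid in flat); spring catch in its middle, 28 mm wide, nose out to y = -64, its underside 8.5 mm, its top 26 mm; the slope between leans back 25 degrees from upright. The cover's top must pass below the nose.
- lift_pin_axis (a point): Box frame (0, -52, 63 mm), on the axis of a spring pin, 8 mm wide, top 10 mm above the seat, that holds an unlatched cover's free end up. Pushing the free end past pin and catch takes some 6 to 15 N here; 2.5 mm below the snap the seat stops the cover rigidly. Does not follow the seat.
- cover: Loose flat aluminium cover, 88 x 136 x 6 mm, 0.14 to 0.23 kg, right way up on the bench. Origin: centre of the plate's underside; z up, y to its lip: a step 76 mm wide, 5 thick, flush with the underside, ending at y = +80. Handle: black upright rib over the middle, 12 mm thick (y), 50 long (x), top 32 mm above the underside. Closed: cover axes along the box axes, origin above the box's.
- lip_tip (a point): Middle of the lip's end, on the underside of the cover (0, +80, 0 mm in the cover's frame).
- free_edge (a point): Middle of the cover's other end, on the underside (0, -68, 0 mm in the cover's frame); the catch snaps over this edge.
- catch (a joint): How far the spring catch is pushed back, in m: 0 when out (at the start, and again once it has snapped over the cover), 0.002 to 0.006 while the cover's edge passes it.
- lift_pin (a joint): How far the spring pin under the cover's free end is pushed down, in m: 0 when up, 0.0075 to 0.010 under a latched cover.
- paint_tin: Bystander: small metal paint tin, 62 mm wide, 76 mm high; origin at the centre of its underside.
- sample_bottle: Bystander: white bottle with a blue cap, 62 mm wide, 111 mm high; origin at the centre of its underside.
- stopwatch: Bystander: round black stopwatch, 62 x 68 x 20 mm, lying flat; origin at the centre of its underside.

How it is judged:
By the outcome, as a careful person would: the job done as asked, in the order asked, and still so for the second after the job is handed in, with the robot touching nothing.
It also fails if it takes over 67 s, if anything falls off the work surface, if the arm or the gripper's body presses on something with over 40 N, if the wrist force passes 120 N, or if a joint passes its speed limit or range.

## Working session

There is one attempt and no reset: what is moved stays moved. The work goes in short steps, Python scripts to look and compute and a tool call to move; the robot and the scene stay as the last step left them, time stands still between calls to the robot, and variables do not carry over. Pictures are saved under pics/ and viewed, at most 10 in all, crops included, and the job is handed in when it is done.

Besides the shell and the picture viewer there is one more tool, called as a command line: name --argument value ..., lists and objects as JSON in quotes. servo_tool: Moves the arm, as the interface text tells. Its arguments: {"type":"object","properties":{"increments":{"type":"array"},"grip":{"type":"number"}},"required":["increments"]}

```bash
ls; mkdir -p pics; python3 - <<'E'
from cell import arm
import cv2,json
o=arm.get_obs();print(o, arm.finger_overhang)
for c in ("scene","top"):
    p,d=arm.read_camera(c); cv2.imwrite(f"pics/{c}0.png",p)
    import numpy as np; np.save(f"{c}0.npy",d)
    k=arm.calibration(c);print(c,k)
    for t in ("filter_box","cover","paint_tin","sample_bottle","stopwatch"):
        print(t,[( [round(v) for v in r["bbox"]],round(r["confidence"],2)) for r in arm.search_frame(c,t)][:3])
E
```

```text
pics
{'t': 0.0, 'q': array([ 1.31899063e+00,  2.38762227e-01, -1.42665869e-02,  1.31917723e+00,
       -5.22930178e-05,  1.57080460e+00]), 'joint_velocities': array([-0.00044761,  0.00049315, -0.00232113,  0.00171062, -0.00190579,
        0.00084636]), 'joint_torque': array([-3.34295564e-04, -5.38773322e+01,  3.46438587e+01,  1.83319976e-02,
       -7.51090897e-05,  1.56193725e-06]), 'eef_pos': array([130.72226211, 508.05909951, 244.68253125]), 'orientation': array([-3.14018294e+00,  5.23046243e-05,  2.88977876e+00]), 'force': array([1.60427782, 0.27625104, 0.05797896]), 'wrist_torque': array([-0.05594482,  0.00656834,  0.02626172]), 'grasp_force': 0.0, 'finger_gap': 0.9942307400179731} 14.0
scene {'fx': 374.37900902760197, 'fy': 374.37900902760197, 'cx': 319.4412004581947, 'cy': 199.62264626889308, 'D': array([-0.01941281,  0.        ,  0.        ,  0.        ,  0.        ]), 'world_to_cam': array([[ 9.86157148e-01,  1.65732650e-01, -5.17382721e-03,
        -5.41198727e+02],
       [ 9.24971797e-02, -5.75745747e-01, -8.12379903e-01,
        -2.69057875e+00],
       [-1.37616683e-01,
[... 466 characters left out ...]
9896271,  0.        ,  0.        ,  0.        ,  0.        ]), 'world_to_cam': array([[-1.57885629e-02, -9.99814414e-01, -1.10389798e-02,
         2.51895884e+01],
       [-9.86131370e-01,  1.73948370e-02, -1.65052538e-01,
         5.22879529e+02],
       [ 1.65213928e-01,  8.27994187e-03, -9.86222997e-01,
         1.03449193e+03],
       [ 0.00000000e+00,  0.00000000e+00,  0.00000000e+00,
         1.00000000e+00]])}
filter_box [([390, 220, 76, 60], 0.88), ([267, 229, 59, 47], 0.36)]
cover [([269, 229, 61, 41], 0.66)]
paint_tin [([221, 256, 28, 26], 0.72), ([321, 165, 26, 18], 0.44)]
sample_bottle [([287, 154, 25, 29], 0.63)]
stopwatch [([325, 165, 24, 19], 0.72), ([287, 155, 27, 31], 0.45)]
```

```bash
python3 - <<'E'
import cv2,numpy as np
t=cv2.imread("pics/top0.png"); c=t[120:300,190:450]
cv2.imwrite("pics/top0c.png",cv2.resize(c,None,fx=3,fy=3,interpolation=cv2.INTER_CUBIC))
E
```

```text
(no output)
```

View pics/top0c.png

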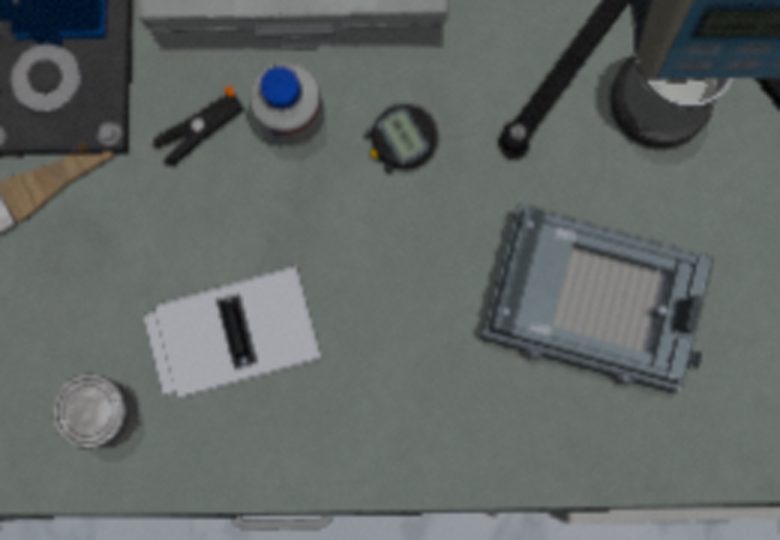

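View pics/scene0.png

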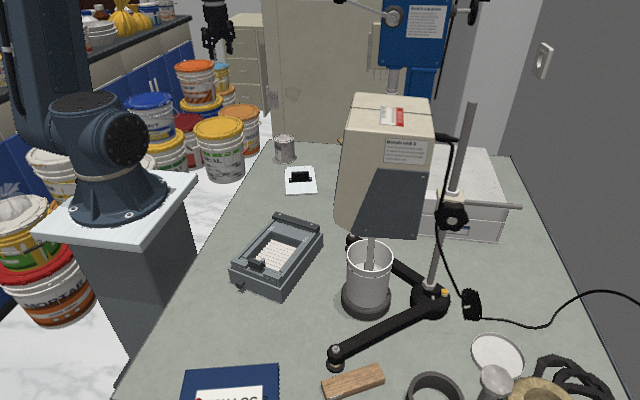

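The top crop shows the cover at crop (236,330), its lip pointing left (+y). The box is at crop (598,298), with the dark ledge on its left at (510,265) and the catch on its right at (686,313). The tin, bottle and stopwatch are clear of the path, and a stand with a plate is ahead of and beyond the box.

```bash
cat > h.py <<'E'
import numpy as np, cv2
from cell import arm
from scipy.spatial.transform import Rotation as R
def K(k): return np.array([[k["fx"],0,k["cx"]],[0,k["fy"],k["cy"]],[0,0,1.]])
def w2c(name,o=None):
    k=arm.calibration(name)
    if name!="wrist": return k,k["world_to_cam"]
    T=np.eye(4);T[:3,:3]=R.from_euler("xyz",o["orientation"]).as_matrix();T[:3,3]=o["eef_pos"]
    return k,np.linalg.inv(T@k["tool_from_camera"])
def rays(k,W,px):
    u=cv2.undistortPoints(np.array(px,float).reshape(-1,1,2),K(k),k["D"]).reshape(-1,2)
    d=np.c_[u,np.ones(len(u))]; C=np.linalg.inv(W); return C[:3,3],d@C[:3,:3].T
def at_z(k,W,px,z):
    c,r=rays(k,W,px); return c+r*((z-c[2])/r[:,2])[:,None]
def cloud(k,W,d):
    v,u=np.mgrid[0:400,0:640]; c,r=rays(k,W,np.c_[u.ravel(),v.ravel()])
    return (c+r*d.reshape(-1,1)).reshape(400,640,3)
def project(k,W,P):
    P=np.array(P,float).reshape(-1,3)@W[:3,:3].T+W[:3,3]
    return cv2.projectPoints(P,np.zeros(3),np.zeros(3),K(k),k["D"])[0].reshape(-1,2)
E
python3 - <<'E'
from h import *
np.set_printoptions(precision=1,suppress=True)
k,W=w2c("top")
d=np.load("top0.npy");C=cloud(k,W,d)
im=cv2.imread("pics/top0.png")
print("bench",np.median(C[240:290,320:340,2]))
f=lambda x,y:(190+x/3-1/3,120+y/3-1/3)
print("cover plate corners",at_z(k,W,[f(298,267),f(320,353),f(180,396),f(160,303)],6))
print("lip",at_z(k,W,[f(148,315),f(165,392)],5))
print("rib",at_z(k,W,[f(231,297),f(243,365)],32))
print("box",at_z(k,W,[f(527,207),f(712,256),f(677,389),f(482,338)],68))
for n,(x,y) in dict(ledge=(510,265),shelf=(545,280),floor=(610,300),wallL=(650,240),catch=(686,313),endw=(690,280),tin=(90,410),bottle=(283,100),watch=(405,137),plate=(740,40),beaker=(690,90),gad=(690,25)).items():
    u,v=[int(round(q)) for q in f(x,y)]; print(n,C[v,u])
E
```

```text
bench -0.22255836906583681
cover plate corners [[523.5 103.4   6. ]
 [443.7  83.6   6. ]
 [406.3 211.7   6. ]
 [492.1 231.2   6. ]]
lip [[481.2 242.5   5. ]
 [410.2 225.8   5. ]]
rib [[493.  161.7  32. ]
 [431.7 150.6  32. ]]
box [[ 563.2 -103.1   68. ]
 [ 516.8 -263.9   68. ]
 [ 401.6 -227.    68. ]
 [ 448.7  -60.4   68. ]]
ledge [512.  -87.4  67.6]
shelf [ 500.4 -117.4   53.3]
floor [ 484.1 -179.4   27.3]
wallL [ 544.  -224.1   -4.2]
catch [ 466.2 -235.5   75.8]
endw [ 496.7 -245.5   62.4]
tin [392.3 276.2  73.2]
bottle [652.7 107.2 107.6]
watch [641.1   1.6  25.3]
plate [ 624.  -225.7  323. ]
beaker [ 666.7 -254.1   69.2]
gad [ 627.1 -187.7  344.5]
```

```bash
cat >> h.py <<'E'
def pose(p,yaw,tilt=0):
    """tool pose: pointing down, tool y heading yaw-90deg; tilt (deg) turns about tool x (before)"""
    T=np.eye(4);T[:3,:3]=(R.from_euler("z",yaw,degrees=True)*R.from_euler("x",180+tilt,degrees=True)).as_matrix();T[:3,3]=p;return T
def obs_pose(o):
    T=np.eye(4);T[:3,:3]=R.from_euler("xyz",o["orientation"]).as_matrix();T[:3,3]=o["eef_pos"];return T
def inc(A,B):
    D=np.linalg.inv(A)@B; return np.r_[D[:3,3].round(1),R.from_matrix(D[:3,:3]).as_rotvec().round(4)]
E
python3 - <<'E'
from h import *
np.set_printoptions(precision=4,suppress=True)
A=pose([130.79,508.4,245.3],165.57)
for i in range(1,6):
    s=i/5; B=pose(np.array([130.79,508.4,245.3])*(1-s)+s*np.array([462,156,210]),165.57+s*(15-165.57)); print(inc(A,B));A=B
print(arm.calibration("wrist"))
k,W=w2c("top");C=cloud(k,W,np.load("top0.npy")).reshape(-1,3)
m=(C[:,2]>150)&(C[:,0]>350)&(C[:,0]<800)&(C[:,1]<0)&(C[:,1]>-500);print("high near box",m.sum(),C[m].min(0),C[m].max(0))
k,W=w2c("scene");C=cloud(k,W,np.load("scene0.npy")).reshape(-1,3)
m=(C[:,2]>120)&(C[:,0]>350)&(C[:,0]<800)&(C[:,1]<50)&(C[:,1]>-500);print("scene",m.sum(),C[m].min(0),C[m].max(0), np.percentile(C[m][:,0],[1,5,20]))
E
```

```text
[-81.7    -51.7      7.1      0.      -0.       0.5256]
[-96.7     -3.8      7.1     -0.      -0.       0.5256]
[-85.5     45.2      7.1      0.      -0.       0.5256]
[-51.3     82.       7.1     -0.      -0.       0.5256]
[-3.2    96.7     7.1     0.     -0.      0.5256]
{'fx': 354.79156438847536, 'fy': 354.79156438847536, 'cx': 318.5612734051083, 'cy': 202.88621804172928, 'D': array([0.0045, 0.    , 0.    , 0.    , 0.    ]), 'tool_from_camera': array([[  -0.0013,   -0.949 ,   -0.3152,   80.7016],
       [   1.    ,   -0.0015,    0.0005,    0.3206],
       [  -0.0009,   -0.3152,    0.949 , -128.7666],
       [   0.    ,    0.    ,    0.    ,    1.    ]])}
high near box 6327 [ 616.8394 -306.1033  224.0296] [ 793.4461 -169.6592  411.9966]
scene 15853 [ 618.5218 -310.5358  120.0156] [ 799.9935 -176.8896  411.0506] [626.5573 635.3826 656.9695]
```

servo_tool --increments '[{"x": -16, "y": -10, "z": 1, "wz": 0.105}, {"x": -33, "y": -21, "z": 3, "wz": 0.21}, {"x": -49, "y": -31, "z": 4, "wz": 0.315}, {"x": -65, "y": -41, "z": 6, "wz": 0.42}, {"x": -82, "y": -52, "z": 7, "wz": 0.526}]' --grip 85

```text
invalid input
```

servo_tool --increments '[{"x": -19, "y": -1, "z": 1, "wz": 0.105}, {"x": -39, "y": -2, "z": 3, "wz": 0.21}, {"x": -58, "y": -2, "z": 4, "wz": 0.315}, {"x": -77, "y": -3, "z": 6, "wz": 0.42}, {"x": -97, "y": -4, "z": 7, "wz": 0.526}]'

```text
invalid input
```

servo_tool --increments '[{"x": -17, "y": 9, "z": 1, "wz": 0.105}, {"x": -34, "y": 18, "z": 3, "wz": 0.21}, {"x": -51, "y": 27, "z": 4, "wz": 0.315}, {"x": -68, "y": 36, "z": 6, "wz": 0.42}, {"x": -85, "y": 45, "z": 7, "wz": 0.526}]'

```text
invalid input
```

servo_tool --increments '[{"x": -10, "y": 16, "z": 1, "wz": 0.105}, {"x": -20, "y": 33, "z": 3, "wz": 0.21}, {"x": -31, "y": 49, "z": 4, "wz": 0.315}, {"x": -41, "y": 66, "z": 6, "wz": 0.42}, {"x": -51, "y": 82, "z": 7, "wz": 0.526}]'

```text
invalid input
```

servo_tool --increments '[{"x": -1, "y": 19, "z": 1, "wz": 0.105}, {"x": -1, "y": 39, "z": 3, "wz": 0.21}, {"x": -2, "y": 58, "z": 4, "wz": 0.315}, {"x": -3, "y": 77, "z": 6, "wz": 0.42}, {"x": -3, "y": 97, "z": 7, "wz": 0.526}]'

```text
invalid input
```

servo_tool --increments '[{"x": -16, "y": -10, "z": 1, "wx": 0, "wy": 0, "wz": 0.105}, {"x": -33, "y": -21, "z": 3, "wx": 0, "wy": 0, "wz": 0.21}, {"x": -49, "y": -31, "z": 4, "wx": 0, "wy": 0, "wz": 0.315}, {"x": -65, "y": -41, "z": 6, "wx": 0, "wy": 0, "wz": 0.42}, {"x": -82, "y": -52, "z": 7, "wx": 0, "wy": 0, "wz": 0.526}]' --grip 85

```text
t: 1.02
eef_pos: [197.7, 437.0, 238.2]
orientation: [-3.142, 0.0, 2.359]
force: [0.1, 0.1, 0.3]
finger_gap: 0.992
grasp_force: 0.0
```

servo_tool --increments '[{"x": -19, "y": -1, "z": 1, "wx": 0, "wy": 0, "wz": 0.105}, {"x": -39, "y": -2, "z": 3, "wx": 0, "wy": 0, "wz": 0.21}, {"x": -58, "y": -2, "z": 4, "wx": 0, "wy": 0, "wz": 0.315}, {"x": -77, "y": -3, "z": 6, "wx": 0, "wy": 0, "wz": 0.42}, {"x": -97, "y": -4, "z": 7, "wx": 0, "wy": 0, "wz": 0.526}]'

```text
t: 1.43
eef_pos: [264.0, 366.0, 231.2]
orientation: [3.142, -0.0, 1.833]
force: [0.6, 0.3, 0.1]
finger_gap: 0.994
grasp_force: 0.0
```

servo_tool --increments '[{"x": -17, "y": 9, "z": 1, "wx": 0, "wy": 0, "wz": 0.105}, {"x": -34, "y": 18, "z": 3, "wx": 0, "wy": 0, "wz": 0.21}, {"x": -51, "y": 27, "z": 4, "wx": 0, "wy": 0, "wz": 0.315}, {"x": -68, "y": 36, "z": 6, "wx": 0, "wy": 0, "wz": 0.42}, {"x": -85, "y": 45, "z": 7, "wx": 0, "wy": 0, "wz": 0.526}]'

```text
t: 1.85
eef_pos: [329.9, 295.8, 224.3]
orientation: [3.142, -0.0, 1.307]
force: [0.4, 0.5, -0.1]
finger_gap: 0.996
grasp_force: 0.0
```

servo_tool --increments '[{"x": -10, "y": 16, "z": 1, "wx": 0, "wy": 0, "wz": 0.105}, {"x": -20, "y": 33, "z": 3, "wx": 0, "wy": 0, "wz": 0.21}, {"x": -31, "y": 49, "z": 4, "wx": 0, "wy": 0, "wz": 0.315}, {"x": -41, "y": 66, "z": 6, "wx": 0, "wy": 0, "wz": 0.42}, {"x": -51, "y": 82, "z": 7, "wx": 0, "wy": 0, "wz": 0.526}]'

```text
t: 2.27
eef_pos: [396.2, 225.5, 217.3]
orientation: [3.141, -0.0, 0.781]
force: [-0.1, -0.6, 0.1]
finger_gap: 0.993
grasp_force: 0.0
```

servo_tool --increments '[{"x": -1, "y": 19, "z": 1, "wx": 0, "wy": 0, "wz": 0.105}, {"x": -1, "y": 39, "z": 3, "wx": 0, "wy": 0, "wz": 0.21}, {"x": -2, "y": 58, "z": 4, "wx": 0, "wy": 0, "wz": 0.315}, {"x": -3, "y": 77, "z": 6, "wx": 0, "wy": 0, "wz": 0.42}, {"x": -3, "y": 97, "z": 7, "wx": 0, "wy": 0, "wz": 0.526}]'

```text
t: 2.68
eef_pos: [467.0, 140.0, 210.2]
orientation: [-3.127, -0.0, 0.285]
force: [0.4, 0.6, 0.7]
finger_gap: 0.995
grasp_force: 0.0
```

```bash
python3 - <<'E'
from h import *
o=arm.get_obs();p,d=arm.read_camera("wrist");cv2.imwrite("pics/w1.png",p);np.savez("w1.npz",d=d,pos=o["eef_pos"],ori=o["orientation"])
print(o["t"],o["q"],o["eef_pos"],o["orientation"]);print(arm.search_frame("wrist","cover"))
E
```

```text
2.6833 [ 0.28276347  0.18920291 -0.1690002   1.21252903  0.01429306  3.13931511] [466.97260703 140.03620353 210.22379417] [-3.12729978e+00 -9.67395257e-05  2.85040780e-01]
[{'bbox': [296.6, 168.1, 158.1, 96.3], 'confidence': 0.72}, {'bbox': [573.9, 233.7, 132.3, 191.0], 'confidence': 0.7}]
```

View pics/w1.png

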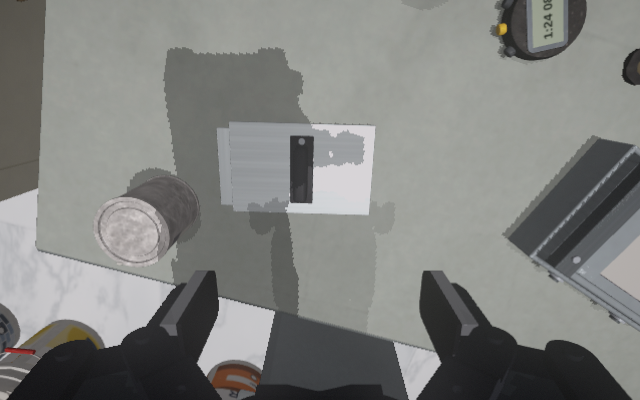

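The wrist view shows the cover with its plate corners at (230,122), (376,125), (369,215) and (234,212). The rib is at (302,170) and the lip on the left. Joint 6 has run to its limit, so I'll turn back the other way by half a turn.

servo_tool --increments '[{"x": 0, "y": -1, "z": 0, "wx": 0, "wy": 0, "wz": -0.124}, {"x": 0, "y": -2, "z": 0, "wx": 0, "wy": 0, "wz": -0.248}, {"x": 0, "y": -3, "z": 0, "wx": 0, "wy": 0, "wz": -0.372}, {"x": 0, "y": -4, "z": 0, "wx": 0, "wy": 0, "wz": -0.496}, {"x": 0, "y": -4, "z": 0, "wx": 0, "wy": 0, "wz": -0.62}]'

```text
t: 3.2
eef_pos: [465.4, 143.5, 210.4]
orientation: [-3.13, -0.008, 0.91]
force: [0.3, 0.0, 0.3]
finger_gap: 0.997
grasp_force: 0.0
```

servo_tool --increments '[{"x": 0, "y": 0, "z": 0, "wx": 0, "wy": 0, "wz": -0.124}, {"x": 0, "y": 0, "z": 0, "wx": 0, "wy": 0, "wz": -0.248}, {"x": 0, "y": 0, "z": 0, "wx": 0, "wy": 0, "wz": -0.372}, {"x": 0, "y": 0, "z": 0, "wx": 0, "wy": 0, "wz": -0.496}, {"x": 0, "y": 0, "z": 0, "wx": 0, "wy": 0, "wz": -0.62}]'

```text
t: 3.62
eef_pos: [465.4, 143.5, 210.5]
orientation: [-3.137, -0.013, 1.53]
force: [0.9, -0.7, -0.4]
finger_gap: 0.993
grasp_force: 0.0
```

servo_tool --increments '[{"x": 0, "y": 0, "z": 0, "wx": 0, "wy": 0, "wz": -0.124}, {"x": 0, "y": 0, "z": 0, "wx": 0, "wy": 0, "wz": -0.248}, {"x": 0, "y": 0, "z": 0, "wx": 0, "wy": 0, "wz": -0.372}, {"x": 0, "y": 0, "z": 0, "wx": 0, "wy": 0, "wz": -0.496}, {"x": 0, "y": 0, "z": 0, "wx": 0, "wy": 0, "wz": -0.62}]'

```text
t: 4.03
eef_pos: [465.4, 143.6, 210.5]
orientation: [3.138, -0.013, 2.15]
force: [0.7, 0.3, 0.5]
finger_gap: 0.998
grasp_force: 0.0
```

servo_tool --increments '[{"x": 0, "y": 0, "z": 0, "wx": 0, "wy": 0, "wz": -0.124}, {"x": 0, "y": 0, "z": 0, "wx": 0, "wy": 0, "wz": -0.248}, {"x": 0, "y": 0, "z": 0, "wx": 0, "wy": 0, "wz": -0.372}, {"x": 0, "y": 0, "z": 0, "wx": 0, "wy": 0, "wz": -0.496}, {"x": 0, "y": 0, "z": 0, "wx": 0, "wy": 0, "wz": -0.62}]'

```text
t: 4.45
eef_pos: [465.4, 143.6, 210.5]
orientation: [3.131, -0.008, 2.77]
force: [0.4, 0.0, 0.0]
finger_gap: 0.994
grasp_force: 0.0
```

servo_tool --increments '[{"x": 0, "y": 0, "z": 0, "wx": 0, "wy": 0, "wz": -0.12}, {"x": 0, "y": 0, "z": 0, "wx": 0, "wy": 0, "wz": -0.24}, {"x": 0, "y": 0, "z": 0, "wx": 0, "wy": 0, "wz": -0.36}, {"x": 0, "y": 0, "z": 0, "wx": 0, "wy": 0, "wz": -0.48}, {"x": 0, "y": 0, "z": 0, "wx": 0, "wy": 0, "wz": -0.6}]'

```text
t: 4.87
eef_pos: [465.4, 143.5, 210.5]
orientation: [3.128, -0.001, -2.914]
force: [0.2, 0.2, -0.2]
finger_gap: 0.992
grasp_force: 0.0
```

```bash
python3 - <<'E'
from h import *
np.set_printoptions(precision=2,suppress=True)
z=np.load("w1.npz");o={"eef_pos":z["pos"],"orientation":z["ori"]}
k,W=w2c("wrist",o)
print(at_z(k,W,[(230,122),(376,125),(369,215),(234,212)],6),at_z(k,W,[(290,136),(314,136),(290,203),(313,204)],32))
o=arm.get_obs();p,d=arm.read_camera("wrist");cv2.imwrite("pics/w2.png",p);np.savez("w2.npz",d=d,pos=o["eef_pos"],ori=o["orientation"])
print(o["t"],o["q"],o["eef_pos"],o["orientation"])
E
```

```text
[[489.53 234.42   6.  ]
 [524.78 104.6    6.  ]
 [439.39  82.27   6.  ]
 [404.   212.57   6.  ]] [[496.84 176.66  32.  ]
 [502.65 156.88  32.  ]
 [438.18 161.16  32.  ]
 [443.23 140.76  32.  ]]
4.8667 [ 0.29  0.19 -0.17  1.21  0.01  0.06] [465.4  143.53 210.45] [ 3.13 -0.   -2.91]
```

View pics/w2.png

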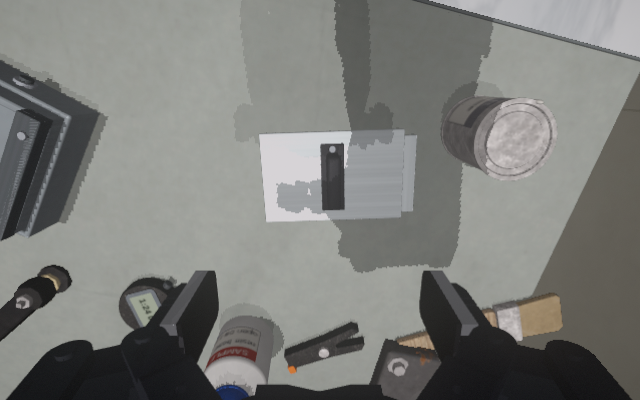

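The second wrist view shows plate corners at (259,134), (404,129), (401,217) and (267,222), and the rib at (333,177).

```bash
python3 - <<'E'
from h import *
np.set_printoptions(precision=2,suppress=True)
z=np.load("w2.npz");o={"eef_pos":z["pos"],"orientation":z["ori"]}
k,W=w2c("wrist",o)
c=at_z(k,W,[(259,134),(404,129),(401,217),(267,222)],6);r=at_z(k,W,[(321,143),(344,143),(344,210),(323,210)],32)
print(c,c.mean(0),r,r.mean(0)); a=c[1]-c[0];b=c[2]-c[3];print(np.degrees(np.arctan2(a[1],a[0])),np.degrees(np.arctan2(b[1],b[0])))
# overlay model check for hypotheses
p=cv2.imread("pics/w2.png")
C=cloud(k,W,z["d"]);H=C[120:230,250:420]
m=(H[...,2]>3)&(H[...,2]<15);q=H[m][:,:2].astype(np.float32);print("minrect",cv2.minAreaRect(q))
m=(H[...,2]>26)&(H[...,2]<45);q=H[m][:,:2].astype(np.float32);print("rib",len(q),cv2.minAreaRect(q),np.median(H[m],0))
E
```

```text
[[440.56  84.24   6.  ]
 [406.08 214.4    6.  ]
 [490.29 237.55   6.  ]
 [525.13 107.24   6.  ]] [465.51 160.86   6.  ] [[432.08 140.77  32.  ]
 [427.65 160.16  32.  ]
 [487.23 175.34  32.  ]
 [491.48 156.49  32.  ]] [459.61 158.19  32.  ]
104.83869666320285 104.96948306174663
minrect ((464.4524230957031, 163.59555053710938), (88.63363647460938, 153.17572021484375), 14.814126968383789)
rib 711 ((465.11126708984375, 160.15895080566406), (49.772438049316406, 11.855786323547363), 13.97339153289795) [463.61 159.71  31.73]
```

```bash
python3 - <<'E'
from h import *
A=obs_pose(arm.get_obs());B=pose([465,159.8,60],195);print(inc(A,B),inc(B,pose([465,159.8,23],195)))
E
```

```text
[-3.600e+00  1.380e+01  1.506e+02  1.360e-02 -7.000e-04 -2.490e-02] [ 0. -0. 37.  0.  0. -0.]
```

servo_tool --increments '[{"x": -1, "y": 4, "z": 36, "wx": 0.005, "wy": 0, "wz": -0.01}, {"x": -2, "y": 8, "z": 72, "wx": 0.0136, "wy": 0, "wz": -0.025}, {"x": -3.6, "y": 13.8, "z": 108, "wx": 0.0136, "wy": 0, "wz": -0.025}, {"x": -3.6, "y": 13.8, "z": 140, "wx": 0.0136, "wy": 0, "wz": -0.025}, {"x": -3.6, "y": 13.8, "z": 150.6, "wx": 0.0136, "wy": 0, "wz": -0.025}]'

```text
t: 5.33
eef_pos: [462.8, 159.2, 56.0]
orientation: [-3.141, -0.006, -2.897]
force: [-1.0, -0.5, -0.9]
finger_gap: 0.998
grasp_force: 0.0
```

servo_tool --increments '[{"x": 0, "y": 0, "z": 15, "wx": 0, "wy": 0, "wz": 0}, {"x": 0, "y": 0, "z": 27, "wx": 0, "wy": 0, "wz": 0}, {"x": 0, "y": 0, "z": 34, "wx": 0, "wy": 0, "wz": 0}, {"x": 0, "y": 0, "z": 37, "wx": 0, "wy": 0, "wz": 0}, {"x": 0, "y": 0, "z": 37, "wx": 0, "wy": 0, "wz": 0}]'

```text
t: 5.75
eef_pos: [465.2, 159.4, 22.7]
orientation: [-3.141, -0.002, -2.896]
force: [0.4, 0.8, -0.4]
finger_gap: 0.995
grasp_force: 0.0
```

servo_tool --increments '[{"x": 0, "y": 0, "z": 0, "wx": 0, "wy": 0, "wz": 0}, {"x": 0, "y": 0, "z": 0, "wx": 0, "wy": 0, "wz": 0}, {"x": 0, "y": 0, "z": 0, "wx": 0, "wy": 0, "wz": 0}, {"x": 0, "y": 0, "z": 0, "wx": 0, "wy": 0, "wz": 0}, {"x": 0, "y": 0, "z": 0, "wx": 0, "wy": 0, "wz": 0}]' --grip 25

```text
t: 6.17
eef_pos: [465.8, 159.4, 23.4]
orientation: [3.142, -0.0, -2.895]
force: [0.4, -0.5, -0.5]
finger_gap: 0.303
grasp_force: 0.0
```

servo_tool --increments '[{"x": 0, "y": 0, "z": 0, "wx": 0, "wy": 0, "wz": 0}, {"x": 0, "y": 0, "z": 0, "wx": 0, "wy": 0, "wz": 0}, {"x": 0, "y": 0, "z": 0, "wx": 0, "wy": 0, "wz": 0}, {"x": 0, "y": 0, "z": 0, "wx": 0, "wy": 0, "wz": 0}, {"x": 0, "y": 0, "z": 0, "wx": 0, "wy": 0, "wz": 0}]' --grip 0

```text
t: 6.58
eef_pos: [465.7, 159.3, 23.3]
orientation: [-3.142, -0.0, -2.895]
force: [-1.0, -0.0, 6.2]
finger_gap: 0.128
grasp_force: 59.5
```

servo_tool --increments '[{"x": 0, "y": 0, "z": 0, "wx": 0, "wy": 0, "wz": 0}, {"x": 0, "y": 0, "z": 0, "wx": 0, "wy": 0, "wz": 0}, {"x": 0, "y": 0, "z": 0, "wx": 0, "wy": 0, "wz": 0}]'

```text
t: 6.83
eef_pos: [465.7, 159.4, 23.4]
orientation: [-3.142, -0.0, -2.895]
force: [-1.0, 0.3, 5.3]
finger_gap: 0.127
grasp_force: 59.5
```

```bash
python3 - <<'E'
from h import *
A=obs_pose(arm.get_obs());B=A.copy();B[2,3]+=110
P=pose([470,-10,170],164);print(inc(B,P), inc(B,pose((B[:3,3]+P[:3,3])/2,179)), inc(pose((B[:3,3]+P[:3,3])/2,179),P))
E
```

```text
[ 3.710e+01 -1.653e+02 -3.660e+01 -1.000e-04 -3.000e-04  5.254e-01] [ 1.860e+01 -8.260e+01 -1.830e+01 -1.000e-04 -3.000e-04  2.636e-01] [ -3.6    -84.6    -18.3      0.      -0.       0.2618]
```

servo_tool --increments '[{"x": 0, "y": 0, "z": -5, "wx": 0, "wy": 0, "wz": 0}, {"x": 0, "y": 0, "z": -20, "wx": 0, "wy": 0, "wz": 0}, {"x": 0, "y": 0, "z": -50, "wx": 0, "wy": 0, "wz": 0}, {"x": 0, "y": 0, "z": -80, "wx": 0, "wy": 0, "wz": 0}, {"x": 0, "y": 0, "z": -110, "wx": 0, "wy": 0, "wz": 0}]'

```text
t: 7.25
eef_pos: [465.0, 159.1, 134.1]
orientation: [-3.141, -0.002, -2.895]
force: [1.6, -0.4, -2.0]
finger_gap: 0.127
grasp_force: 58.6
```

servo_tool --increments '[{"x": 4, "y": -20, "z": -5, "wx": 0, "wy": 0, "wz": 0.105}, {"x": 12, "y": -55, "z": -12, "wx": 0, "wy": 0, "wz": 0.21}, {"x": 20, "y": -90, "z": -20, "wx": 0, "wy": 0, "wz": 0.315}, {"x": 29, "y": -130, "z": -30, "wx": 0, "wy": 0, "wz": 0.42}, {"x": 37, "y": -165, "z": -37, "wx": 0, "wy": 0, "wz": 0.525}]'

```text
t: 7.67
eef_pos: [469.6, -11.3, 170.9]
orientation: [-3.141, -0.0, 2.858]
force: [1.3, -0.1, -1.9]
finger_gap: 0.124
grasp_force: 58.8
```

servo_tool --increments '[{"x": 0, "y": 0, "z": 0, "wx": 0, "wy": 0, "wz": 0}, {"x": 0, "y": 0, "z": 0, "wx": 0, "wy": 0, "wz": 0}]'

```text
t: 7.83
eef_pos: [470.0, -11.4, 170.5]
orientation: [-3.141, -0.0, 2.859]
force: [0.1, -0.4, -1.2]
finger_gap: 0.126
grasp_force: 58.9
```

```bash
python3 - <<'E'
from h import *
np.set_printoptions(precision=2,suppress=True)
o=arm.get_obs();p,d=arm.read_camera("wrist");cv2.imwrite("pics/w3.png",p);np.savez("w3.npz",d=d,pos=o["eef_pos"],ori=o["orientation"])
print(o["t"],o["q"],o["eef_pos"],o["orientation"],o["force"])
for t in ("ledge_end","filter_box","catch"): print(t,arm.search_frame("wrist",t)[:2])
E
```

```text
7.8333 [-0.02  0.18 -0.28  1.1  -0.    0.26] [470.   -11.43 170.47] [-3.14 -0.    2.86] [ 0.09 -0.37 -1.16]
ledge_end [{'bbox': [91.5, 260.9, 183.1, 164.8], 'confidence': 0.67}]
filter_box [{'bbox': [90.0, 259.9, 180.1, 155.1], 'confidence': 0.95}]
catch [{'bbox': [21.9, 286.1, 43.7, 44.0], 'confidence': 0.66}]
```

View pics/w3.png

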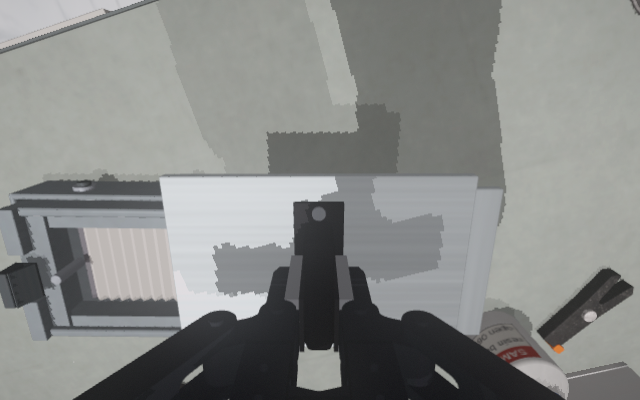

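```bash
cat > box.py <<'E'
from h import *
np.set_printoptions(precision=1,suppress=True,linewidth=150)
cl={}
for n in ("w1","w2","w3"):
    z=np.load(n+".npz");k,W=w2c("wrist",{"eef_pos":z["pos"],"orientation":z["ori"]});C=cloud(k,W,z["d"]);C[z["d"]<=0]=np.nan;cl[n]=C.reshape(-1,3)
for n in ("top","scene"):
    k,W=w2c(n);d=np.load(n+"0.npy");C=cloud(k,W,d);C[d<=0]=np.nan;cl[n]=C.reshape(-1,3)
c0=np.array([482,-163.])
for n,C in cl.items():
    m=(np.linalg.norm(C[:,:2]-c0,axis=1)<140)&(C[:,2]>10)&(C[:,2]<100);C=C[m]
    print(n,len(C)); 
    if len(C)<50: continue
    m=C[:,2]>40;(c,s,a)=cv2.minAreaRect(C[m][:,:2].astype(np.float32));print(" rect",np.round(c,1),np.round(s,1),round(a,2))
    th=np.radians(-16.);X=np.array([np.cos(th),np.sin(th)]);Y=np.array([-np.sin(th),np.cos(th)])
    b=np.c_[(C[:,:2]-c0)@X,(C[:,:2]-c0)@Y,C[:,2]]
    h,e=np.histogram(b[:,2],np.arange(10,100,2));print(" z",[(int(e[i]),int(h[i])) for i in range(len(h)) if h[i]>15])
    np.save(f"b_{n}.npy",b)
E
python3 box.py; python3 - <<'E'
from h import *
np.set_printoptions(precision=1,suppress=True)
z=np.load("w3.npz");k,W=w2c("wrist",{"eef_pos":z["pos"],"orientation":z["ori"]});C=cloud(k,W,z["d"])
T=obs_pose({"eef_pos":z["pos"],"orientation":z["ori"]});t=((C.reshape(-1,3)-T[:3,3])@T[:3,:3]).reshape(400,640,3)
m=(t[...,2]>12)&(t[...,2]<24)&(abs(t[...,1])<90)&(t[...,0]>-60);m[:170]=0;q=t[m]
print("plate in tool",len(q),np.median(q,0),cv2.minAreaRect(q[:,:2].astype(np.float32)),q.min(0),q.max(0))
for r in (200,230,310): print([ (u,t[r,u]) for u in (170,250,400,460,485,495)])
# plane
A=np.c_[q[:,:2],np.ones(len(q))];print(np.linalg.lstsq(A,q[:,2],rcond=None)[0].round(4))
E
```

```text
w1 14337
 rect [ 491.5 -149.7] [149.1 123.8] 72.79
 z [(10, 198), (12, 183), (14, 201), (16, 215), (18, 201), (20, 195), (22, 224), (24, 235), (26, 527), (28, 801), (30, 769), (32, 288), (34, 256), (36, 252), (38, 332), (40, 1048), (42, 993), (44, 233), (46, 252), (48, 232), (50, 1134), (52, 1453), (54, 355), (56, 740), (58, 275), (60, 244), (62, 232), (64, 1236), (66, 1006), (68, 27)]
w2 11011
 rect [ 505.  -106.3] [ 57.5 124.4] 73.37
 z [(10, 211), (12, 196), (14, 201), (16, 209), (18, 209), (20, 219), (22, 239), (24, 223), (26, 258), (28, 262), (30, 290), (32, 284), (34, 257), (36, 263), (38, 489), (40, 1109), (42, 604), (44, 239), (46, 242), (48, 241), (50, 579), (52, 362), (54, 308), (56, 332), (58, 226), (60, 228), (62, 263), (64, 1834), (66, 615), (68, 19)]
w3 23887
 rect [ 475.8 -194. ] [123.7 119.1] 73.4
 z [(10, 48), (12, 107), (14, 245), (16, 314), (18, 304), (20, 342), (22, 349), (24, 713), (26, 2343), (28, 2810), (30, 1689), (32, 278), (34, 148), (36, 187), (38, 284), (40, 838), (42, 390), (44, 168), (46, 334), (48, 525), (50, 3579), (52, 1775), (54, 1043), (56, 1702), (
[... 983 characters left out ...]
-67.7  12. ] [44.8 80.7 23.6]
[(170, array([ 33.8, -63.5,  16.7])), (250, array([ 33.5, -29.3,  17.5])), (400, array([33.3, 35.8, 17.9])), (460, array([33.1, 62. , 18.4])), (485, array([33.1, 72.9, 18.4])), (495, array([32.9, 77.5, 18.9]))]
[(170, array([ 19.4, -65.9,  17.8])), (250, array([ 19.7, -30.1,  17. ])), (400, array([19.4, 36.6, 17.4])), (460, array([19.1, 63.6, 17.9])), (485, array([18.8, 75.1, 18.6])), (495, array([18.7, 79.8, 19. ]))]
[(170, array([-110.2, -132.6,  142.8])), (250, array([-22.5, -32.8,  17.8])), (400, array([-22. ,  39.5,  16.9])), (460, array([-22.4,  68.5,  17.5])), (485, array([-129.7,  164.1,  169.7])), (495, array([-129.6,  173.8,  169.5]))]
[ 0.   0.  17.3]
```

The picture shows the cover held square with the tool. The box's catch end is on the left, with the catch at (22,286) and the pin at about (80,265). I'll refine the box pose from the clouds.

```bash
python3 - <<'E'
import numpy as np
from scipy.optimize import minimize
np.set_printoptions(precision=1,suppress=True)
c0=np.array([482,-163.]);th=np.radians(-16.);R0=np.array([[np.cos(th),np.sin(th)],[-np.sin(th),np.cos(th)]])
c1=np.array([486.5,-166.1])
for head in (73.1,):
  t1=np.radians(head-90);R1=np.array([[np.cos(t1),np.sin(t1)],[-np.sin(t1),np.cos(t1)]])
  for n in("w1","w2","w3","top","scene"):
    b=np.load(f"b_{n}.npy");w=b[:,:2]@R0+c0;q=np.c_[(w-c1)@R1.T,b[:,2]]
    x,y,z=q.T
    L=(z>60)&(z<70)&(y>60);S=(z>46)&(z<54.5)&(y>40)&(y<66)&(abs(x)<40)
    e=(z>58)&(z<64)&(y<-68)&(abs(x)>18)&(abs(x)<45);ca=(z>66)&(y<-55);wl=(abs(x)>50)&(abs(x)<58)&(abs(y)<60)&(z>53)&(z<60)
    f=lambda a,p:np.percentile(a,p) if len(a) else None
    print(n,"ledge n",L.sum(),"y",f(y[L],[1,50,99]),"x",f(x[L],[1,99]),"z",f(z[L],[50]),"shelf",S.sum(),f(z[S],[50]),"end y",e.sum(),f(y[e],[1,99]),f(z[e],[50]),"catch x,y",ca.sum(),f(x[ca],[1,99]),f(y[ca],[1,99]),f(z[ca],[99]),"wall",f(z[wl],[50]))
    # inner wall faces: floor/frame points between? heading: ledge edge slope
    if L.sum()>200:
        A=L&(abs(x)<55); xs=np.arange(-50,50,5); lo=[np.percentile(y[A&(abs(x-u)<2.5)],3) if (A&(abs(x-u)<2.5)).sum()>8 else np.nan for u in xs]; k=~np.isnan(lo); print("  front edge slope deg",np.degrees(np.polyfit(xs[k],np.array(lo)[k],1)[0]),np.nanmedian(lo))
    # outer side faces
    for s in(-1,1):
        g=(s*x>58)&(s*x<66)&(z>15)&(z<45)&(abs(y)<85)
        if g.sum()>150: p=np.polyfit(y[g],x[g],1);print("  side",s,g.sum(),"x med",np.median(x[g]),"slope deg",np.degrees(p[0]))
E
```

```text
w1 ledge n 2745 y [66.  78.4 84.8] x [-54.2  36.4] z [65.7] shelf 923 [52.1] end y 0 None None catch x,y 0 None None None wall [57.]
  front edge slope deg 7.460962768477187 66.94142048233485
  side -1 584 x med -60.139121970163075 slope deg 0.4090287768204792
w2 ledge n 2959 y [67.5 79.3 85.3] x [-55.3  51.7] z [65.3] shelf 325 [51.5] end y 0 None None catch x,y 0 None None None wall [56.1]
  front edge slope deg 8.500695522401994 69.33871227957871
  side -1 1251 x med -61.15038500815812 slope deg 1.1779241984481563
w3 ledge n 0 y None x None z None shelf 0 None end y 1129 [-85.6 -73.3] [61.4] catch x,y 1251 [-13.2  14.7] [-82.8 -68.5] [79.3] wall [56.3]
  side -1 1875 x med -61.075744813641556 slope deg 0.20026227331111598
top ledge n 277 y [66.6 75.4 84.2] x [-53.   54.6] z [65.5] shelf 268 [51.6] end y 82 [-85.5 -73. ] [61.1] catch x,y 71 [-12.8  14.7] [-83.3 -68.5] [81.2] wall [56.]
  front edge slope deg -0.06219624271336703 67.40476742071989
scene ledge n 331 y [65.1 72.8 84.3] x [-53.   57.5] z [66.6] shelf 277 [52.9] end y 143 [-87.4 -74.8] [62.2] catch x,y 122 [-11.8  16.4] [-85.1 -72.4] [80.6] wall [57.4]
  front edge slope deg 0.5021255894264129 66.20915674203468
  side 1 543 x med 63.37721680013009 slope deg 0.048075722743521856
```

```bash
cat >> h.py <<'E'
BC=np.array([486.45,-168.7]);HEAD=72.9;SEAT=51.5
BOX=np.eye(4);BOX[:3,:3]=R.from_euler("z",HEAD-90,degrees=True).as_matrix();BOX[:3,3]=[*BC,SEAT]
TC=np.eye(4);TC[:3,:3]=np.diag([-1,1,-1.]);TC[:3,3]=[1.0,0.4,23.3]   # tool_from_cover
def cov(y,z,tilt,x=0):
    "tool pose with lip tip at box (x,y,z above seat), lip down by tilt deg"
    M=np.eye(4);M[:3,:3]=R.from_euler("x",-tilt,degrees=True).as_matrix();M[:3,3]=[x,y,z]-M[:3,:3]@[0,80,0]
    return BOX@M@np.linalg.inv(TC)
def where(o):
    M=np.linalg.inv(BOX)@obs_pose(o)@TC; e=R.from_matrix(M[:3,:3]).as_euler("xyz",degrees=True)
    return "tip",(M@[0,80,0,1])[:3].round(1),"free",(M@[0,-68,0,1])[:3].round(1),"tilt,yaw",-e[0].round(2),e[1:].round(2)
E
python3 - <<'E'
from h import *
np.set_printoptions(precision=3,suppress=True)
o=arm.get_obs();A=obs_pose(o);print(where(o))
B=cov(50,55,15);print(B[:3,3],inc(A,B));C=cov(50,8,15);print(C[:3,3],inc(B,C));
T=BOX.copy();Y=T[:3,1]@B[:3,:3];print("box y in tool",Y,"up in tool",B[2,:3])
E
```

```text
('tip', array([-65.9, 228.4,  94.8]), 'free', array([-62.6,  80.4,  94.9]), 'tilt,yaw', np.float64(0.03), array([0.09, 1.25]))
[ 481.046 -189.668  149.815] [ -60.4   -171.      19.8      0.261    0.001    0.022]
[ 481.046 -189.668  102.815] [ 0.  12.2 45.4 -0.   0.   0. ]
box y in tool [-0.     0.966 -0.259] up in tool [ 0.    -0.259 -0.966]
```

servo_tool --increments '[{"x": -9, "y": -25, "z": 3, "wx": 0.04, "wy": 0, "wz": 0.004}, {"x": -21, "y": -60, "z": 7, "wx": 0.1, "wy": 0, "wz": 0.008}, {"x": -34, "y": -96, "z": 11, "wx": 0.16, "wy": 0, "wz": 0.013}, {"x": -47, "y": -132, "z": 15, "wx": 0.21, "wy": 0, "wz": 0.018}, {"x": -56, "y": -159, "z": 18, "wx": 0.245, "wy": 0, "wz": 0.022}]'

```text
t: 8.45
eef_pos: [480.6, -178.6, 151.4]
orientation: [-2.893, 0.001, 2.844]
force: [0.0, 1.3, -1.7]
finger_gap: 0.128
grasp_force: 59.0
```

servo_tool --increments '[{"x": -4.4, "y": -12, "z": 1.8, "wx": 0.016, "wy": 0, "wz": 0}, {"x": -4.4, "y": -12, "z": 1.8, "wx": 0.016, "wy": 0, "wz": 0}, {"x": -4.4, "y": -12, "z": 1.8, "wx": 0.016, "wy": 0, "wz": 0}]'

```text
t: 8.7
eef_pos: [480.8, -189.6, 152.9]
orientation: [-2.881, 0.001, 2.842]
force: [-0.7, 0.6, -1.9]
finger_gap: 0.124
grasp_force: 59.0
```

```bash
python3 - <<'E'
from h import *
np.set_printoptions(precision=3,suppress=True)
o=arm.get_obs();A=obs_pose(o);print(o["t"],where(o),o["force"],o["q"])
p,d=arm.read_camera("wrist");cv2.imwrite("pics/w4.png",p);np.savez("w4.npz",d=d,pos=o["eef_pos"],ori=o["orientation"])
print(inc(A,cov(50,8,15)))
E
```

```text
8.7 ('tip', array([-0.1, 50. , 58.2]), 'free', array([ -0.3, -93. ,  96.3]), 'tilt,yaw', np.float64(14.91), array([-0.07, -0.07])) [-0.662  0.641 -1.938] [-0.23   0.283 -0.222  1.083 -0.26   0.072]
[-0.2   13.    48.4    0.002  0.001 -0.001]
```

View pics/w4.png

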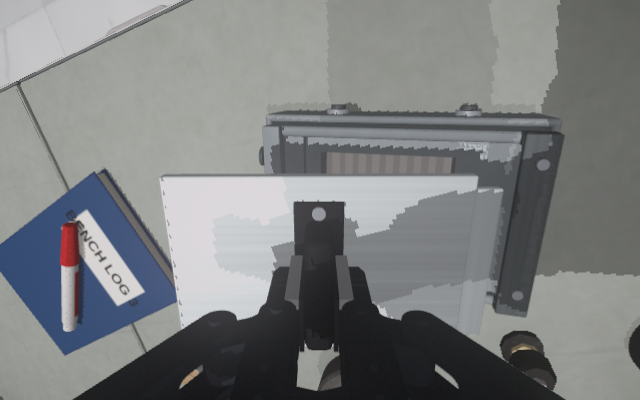

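The lip at (490,240) is short of the dark ledge at (528,230) and parallel to it. I'll check the ledge position from this close view.

```bash
python3 - <<'E'
from h import *
np.set_printoptions(precision=2,suppress=True)
z=np.load("w4.npz");k,W=w2c("wrist",{"eef_pos":z["pos"],"orientation":z["ori"]});C=cloud(k,W,z["d"])
B=((C-BOX[:3,3])@BOX[:3,:3]); x,y,h=[B[...,i] for i in range(3)]
v,u=np.mgrid[0:400,0:640]
L=(h>12)&(h<17)&(y>60)&(y<95)&(abs(x)<60)&(u>480);print(L.sum(),np.median(h[L]))
fr=[];bk=[];xs=range(-45,48,5)
for a in xs:
    m=L&(abs(x-a)<2.5)
    fr.append(np.percentile(y[m],3) if m.sum()>20 else np.nan);bk.append(np.percentile(y[m],97) if m.sum()>20 else np.nan)
print(np.array(fr));print(np.array(bk))
m=(h>3)&(h<8)&(x<-47)&(x>-64)&(u<550)&(abs(y)<60);print("near wall",m.sum(),np.median(h[m]))
for a in range(-50,70,15):
    q=m&(abs(y-a)<5); print(a,np.percentile(x[q],[3,50,97]) if q.sum()>10 else None)
S=(abs(h)<3)&(y>40)&(y<66)&(x<-30)&(x>-47)&(v<175);print("shelf",S.sum(),np.median(h[S]) if S.sum() else 0)
E
```

```text
6642 14.380439941786094
[69.15 69.21 69.22 69.27 69.19 69.21 69.28 69.32 69.32 69.3  69.44 69.26
 69.18 69.18 69.37 69.31 69.23 69.36 69.34]
[86.53 86.51 86.51 86.55 86.55 86.6  86.09 86.15 86.29 86.04 86.15 86.3
 86.14 86.35 86.27 86.03 86.41 86.38 86.19]
near wall 2349 4.939088518687669
-50 [-55.25 -52.22 -48.81]
-35 [-55.58 -52.54 -48.76]
-20 [-55.35 -52.42 -49.27]
-5 [-55.63 -52.42 -49.13]
10 [-55.53 -52.3  -48.94]
25 [-55.41 -52.45 -48.93]
40 [-55.62 -52.41 -48.98]
55 [-55.53 -52.43 -49.26]
shelf 1367 0.3413158963544447
```

```bash
sed -i 's/BC=np.array(\[486.45,-168.7\])/BC=np.array([486.1,-169.85])/;s/SEAT=51.5/SEAT=51.8/' h.py; python3 - <<'E'
from h import *
np.set_printoptions(precision=3,suppress=True)
o=arm.get_obs();A=obs_pose(o);print(where(o));B=cov(52,6,15);print(inc(A,B),inc(B,cov(66,2,15)))
E
```

```text
('tip', array([-0.3, 51.4, 58.1]), 'free', array([ -0.4, -91.6,  96.2]), 'tilt,yaw', np.float64(14.91), array([-0.08, -0.04]))
[-0.3   14.    50.1    0.002  0.001 -0.001] [ 0.  14.6  0.2 -0.   0.   0. ]
```

servo_tool --increments '[{"x": 0, "y": 3, "z": 12, "wx": 0.002, "wy": 0.001, "wz": -0.001}, {"x": 0, "y": 7, "z": 25, "wx": 0.002, "wy": 0.001, "wz": -0.001}, {"x": 0, "y": 11, "z": 38, "wx": 0.002, "wy": 0.001, "wz": -0.001}, {"x": 0, "y": 13, "z": 47, "wx": 0.002, "wy": 0.001, "wz": -0.001}, {"x": 0, "y": 14, "z": 50, "wx": 0.002, "wy": 0.001, "wz": -0.001}]'

```text
t: 9.17
eef_pos: [480.4, -189.0, 100.2]
orientation: [-2.879, -0.001, 2.843]
force: [-1.3, 0.1, -1.9]
finger_gap: 0.121
grasp_force: 59.0
```

servo_tool --increments '[{"x": 0, "y": 0, "z": 0, "wx": 0, "wy": 0, "wz": 0}, {"x": 0, "y": 0, "z": 0, "wx": 0, "wy": 0, "wz": 0}]'

```text
t: 9.33
eef_pos: [481.2, -189.9, 101.7]
orientation: [-2.878, 0.001, 2.842]
force: [0.2, -0.7, -1.6]
finger_gap: 0.132
grasp_force: 59.0
```

```bash
python3 - <<'E'
from h import *
np.set_printoptions(precision=3,suppress=True)
o=arm.get_obs();A=obs_pose(o);print(where(o),o["force"],o["wrist_torque"]);print(inc(A,cov(64,2.5,15)),inc(A,cov(64,1,15)))
E
```

```text
('tip', array([ 0.3, 51. ,  6.5]), 'free', array([  0.2, -91.9,  45. ]), 'tilt,yaw', np.float64(15.08), array([-0.06, -0.04])) [ 0.236 -0.676 -1.574] [ 0.338 -0.138 -0.015]
[ 0.2   13.6    0.6   -0.002  0.001 -0.001] [ 0.2   13.9    2.1   -0.002  0.001 -0.001]
```

Slide towards the ledge while coming low over the shelf.

servo_tool --increments '[{"x": 0, "y": 4, "z": 0, "wx": 0, "wy": 0, "wz": 0}, {"x": 0, "y": 8, "z": 0, "wx": 0, "wy": 0, "wz": 0}, {"x": 0, "y": 12, "z": 0.3, "wx": 0, "wy": 0, "wz": 0}, {"x": 0, "y": 13.6, "z": 0.6, "wx": 0, "wy": 0, "wz": 0}, {"x": 0, "y": 13.6, "z": 0.6, "wx": 0, "wy": 0, "wz": 0}]'

```text
t: 9.75
eef_pos: [485.0, -177.4, 97.1]
orientation: [-2.878, 0.001, 2.842]
force: [0.1, 0.1, -0.7]
finger_gap: 0.127
grasp_force: 59.0
```

servo_tool --increments '[{"x": 0, "y": 0.1, "z": 0.5, "wx": 0, "wy": 0, "wz": 0}, {"x": 0, "y": 0.2, "z": 1, "wx": 0, "wy": 0, "wz": 0}, {"x": 0, "y": 0.2, "z": 1, "wx": 0, "wy": 0, "wz": 0}]'

```text
t: 10.0
eef_pos: [484.7, -178.0, 96.1]
orientation: [-2.878, 0.001, 2.842]
force: [-0.4, 0.2, -1.3]
finger_gap: 0.124
grasp_force: 59.0
```

```bash
python3 - <<'E'
from h import *
np.set_printoptions(precision=3,suppress=True)
o=arm.get_obs();A=obs_pose(o);print(where(o),o["force"],o["wrist_torque"])
E
```

```text
('tip', array([ 0.2, 63.4,  0.8]), 'free', array([ -0. , -79.5,  39.4]), 'tilt,yaw', np.float64(15.1), array([-0.04, -0.08])) [-0.449  0.196 -1.338] [ 0.367 -0.126  0.023]
```

servo_tool --increments '[{"x": 0, "y": 0.1, "z": 0.4, "wx": 0, "wy": 0, "wz": 0}, {"x": 0, "y": 0.1, "z": 0.5, "wx": 0, "wy": 0, "wz": 0}]'

```text
t: 10.17
eef_pos: [484.7, -178.0, 95.6]
orientation: [-2.878, 0.001, 2.842]
force: [0.1, -0.2, -1.8]
finger_gap: 0.127
grasp_force: 59.0
```

servo_tool --increments '[{"x": 0, "y": 0.1, "z": 0.4, "wx": 0, "wy": 0, "wz": 0}, {"x": 0, "y": 0.1, "z": 0.5, "wx": 0, "wy": 0, "wz": 0}]'

```text
t: 10.33
eef_pos: [484.7, -178.0, 95.1]
orientation: [-2.878, 0.001, 2.842]
force: [0.5, -0.4, -1.3]
finger_gap: 0.128
grasp_force: 59.0
```

servo_tool --increments '[{"x": 0, "y": 0.1, "z": 0.4, "wx": 0, "wy": 0, "wz": 0}, {"x": 0, "y": 0.1, "z": 0.5, "wx": 0, "wy": 0, "wz": 0}]'

```text
t: 10.5
eef_pos: [484.8, -178.1, 94.8]
orientation: [-2.878, 0.001, 2.842]
force: [-0.8, -0.7, 1.5]
finger_gap: 0.124
grasp_force: 59.3
```

servo_tool --increments '[{"x": 0, "y": 0.1, "z": 0.4, "wx": 0, "wy": 0, "wz": 0}, {"x": 0, "y": 0.1, "z": 0.5, "wx": 0, "wy": 0, "wz": 0}]'

```text
t: 10.67
eef_pos: [484.8, -178.3, 94.4]
orientation: [-2.878, 0.001, 2.842]
force: [-1.7, -0.6, 5.4]
finger_gap: 0.126
grasp_force: 59.8
```

servo_tool --increments '[{"x": 0, "y": -0.3, "z": -1, "wx": 0, "wy": 0, "wz": 0}, {"x": 0, "y": 2.6, "z": -1.7, "wx": 0, "wy": 0, "wz": 0}, {"x": 0, "y": 5.5, "z": -2.5, "wx": 0, "wy": 0, "wz": 0}, {"x": 0, "y": 8.4, "z": -3.3, "wx": 0, "wy": 0, "wz": 0}, {"x": 0, "y": 11.3, "z": -4.1, "wx": 0, "wy": 0, "wz": 0}]'

```text
t: 11.08
eef_pos: [488.4, -166.2, 95.0]
orientation: [-2.878, 0.0, 2.842]
force: [0.4, 0.1, -1.8]
finger_gap: 0.128
grasp_force: 59.0
```

```bash
sed -i 's/SEAT=51.8/SEAT=51.2/' h.py; python3 - <<'E'
from h import *
np.set_printoptions(precision=3,suppress=True)
o=arm.get_obs();A=obs_pose(o);print(where(o),o["force"],o["wrist_torque"])
E
```

```text
('tip', array([ 0.2, 75.8,  0.4]), 'free', array([ -0. , -67.1,  38.9]), 'tilt,yaw', np.float64(15.09), array([-0.03, -0.07])) [ 0.437  0.135 -1.849] [ 0.282 -0.067 -0.084]
```

Free of contact and 6 mm under the ledge. Now in small steps to the stop.

servo_tool --increments '[{"x": 0, "y": 0.7, "z": -0.2, "wx": 0, "wy": 0, "wz": 0}, {"x": 0, "y": 1.4, "z": -0.4, "wx": 0, "wy": 0, "wz": 0}, {"x": 0, "y": 1.9, "z": -0.5, "wx": 0, "wy": 0, "wz": 0}, {"x": 0, "y": 1.9, "z": -0.5, "wx": 0, "wy": 0, "wz": 0}]'

```text
t: 11.42
eef_pos: [488.9, -164.6, 95.1]
orientation: [-2.878, 0.001, 2.842]
force: [-0.5, 0.1, -1.5]
finger_gap: 0.129
grasp_force: 59.0
```

servo_tool --increments '[{"x": 0, "y": 0.4, "z": -0.1, "wx": 0, "wy": 0, "wz": 0}, {"x": 0, "y": 0.6, "z": -0.15, "wx": 0, "wy": 0, "wz": 0}]'

```text
t: 11.58
eef_pos: [489.0, -164.2, 95.1]
orientation: [-2.878, 0.001, 2.842]
force: [-0.5, -0.5, -0.4]
finger_gap: 0.132
grasp_force: 59.0
```

```bash
python3 - <<'E'
from h import *
np.set_printoptions(precision=3,suppress=True)
o=arm.get_obs();A=obs_pose(o);print(where(o),o["force"],o["wrist_torque"])
E
```

```text
('tip', array([ 0.3, 77.8,  0.5]), 'free', array([  0. , -65.1,  39. ]), 'tilt,yaw', np.float64(15.1), array([-0.04, -0.09])) [-0.549 -0.544 -0.414] [ 0.342 -0.169  0.021]
```

servo_tool --increments '[{"x": 0, "y": 0.4, "z": -0.1, "wx": 0, "wy": 0, "wz": 0}, {"x": 0, "y": 0.6, "z": -0.15, "wx": 0, "wy": 0, "wz": 0}]'

```text
t: 11.75
eef_pos: [489.2, -163.6, 95.1]
orientation: [-2.878, 0.001, 2.842]
force: [-0.2, -0.1, -1.5]
finger_gap: 0.125
grasp_force: 59.0
```

servo_tool --increments '[{"x": 0, "y": 0.4, "z": -0.1, "wx": 0, "wy": 0, "wz": 0}, {"x": 0, "y": 0.6, "z": -0.15, "wx": 0, "wy": 0, "wz": 0}]'

```text
t: 11.92
eef_pos: [489.4, -162.9, 95.1]
orientation: [-2.878, 0.001, 2.842]
force: [-0.7, 0.1, -1.6]
finger_gap: 0.127
grasp_force: 59.0
```

servo_tool --increments '[{"x": 0, "y": 0.3, "z": -0.1, "wx": 0, "wy": 0, "wz": 0}, {"x": 0, "y": 0.5, "z": -0.13, "wx": 0, "wy": 0, "wz": 0}]'

```text
t: 12.08
eef_pos: [489.5, -162.7, 95.2]
orientation: [-2.877, 0.001, 2.842]
force: [-0.7, -2.8, 0.3]
finger_gap: 0.125
grasp_force: 59.0
```

servo_tool --increments '[{"x": 0, "y": 0.3, "z": -0.1, "wx": 0, "wy": 0, "wz": 0}, {"x": 0, "y": 0.5, "z": -0.13, "wx": 0, "wy": 0, "wz": 0}]'

```text
t: 12.25
eef_pos: [489.5, -162.6, 95.3]
orientation: [-2.876, 0.001, 2.841]
force: [-1.7, -6.8, 0.1]
finger_gap: 0.125
grasp_force: 59.1
```

```bash
python3 - <<'E'
from h import *
np.set_printoptions(precision=3,suppress=True)
o=arm.get_obs();A=obs_pose(o);print(where(o),o["force"],o["wrist_torque"])
E
```

```text
('tip', array([ 0.3, 79.4,  0.5]), 'free', array([  0. , -63.4,  39.3]), 'tilt,yaw', np.float64(15.19), array([-0.06, -0.1 ])) [-1.736 -6.833  0.052] [-1.068  0.291  0.072]
```

```bash
sed -i 's/486.1,-169.85/486.3,-169.3/' h.py; python3 - <<'E'
from h import *
np.set_printoptions(precision=3,suppress=True)
A=obs_pose({"eef_pos":np.array([489.4,-162.9,95.1]),"orientation":np.array([-2.878,.001,2.842])});D=np.eye(4);D[:3,3]=[0,1,-.26];A=A@D
f=lambda t:cov(79.5-5*np.sin(np.radians(t)),0.4,t)
for t in (15,13.6,12,10.3,8.6,7): print(t,inc(A,f(t)))
E
```

```text
15 [ 0.1   -1.4    0.6   -0.002  0.001 -0.001]
13.6 [ 0.1   -1.8    2.5   -0.026  0.001 -0.001]
12 [ 0.1   -2.2    4.7   -0.054  0.001 -0.001]
10.3 [ 0.1   -2.6    7.1   -0.084  0.001 -0.001]
8.6 [ 0.1   -2.9    9.5   -0.114  0.001 -0.001]
7 [ 0.1   -3.2   11.8   -0.141  0.001 -0.001]
```

servo_tool --increments '[{"x": 0, "y": -1.4, "z": 0.6, "wx": 0, "wy": 0, "wz": 0}, {"x": 0.1, "y": -1.8, "z": 2.5, "wx": -0.026, "wy": 0, "wz": 0}, {"x": 0.1, "y": -2.2, "z": 4.7, "wx": -0.054, "wy": 0, "wz": 0}, {"x": 0.1, "y": -2.6, "z": 7.1, "wx": -0.084, "wy": 0, "wz": 0}, {"x": 0.1, "y": -2.9, "z": 9.5, "wx": -0.114, "wy": 0, "wz": 0}]'

```text
t: 12.67
eef_pos: [488.2, -166.7, 86.6]
orientation: [-2.994, 0.001, 2.842]
force: [-0.8, -0.3, -2.0]
finger_gap: 0.122
grasp_force: 59.0
```

```bash
python3 - <<'E'
from h import *
np.set_printoptions(precision=3,suppress=True)
o=arm.get_obs();A=obs_pose(o);print(where(o),o["force"],o["wrist_torque"])
for t in (7.5,6.7): print(inc(cov(79.5-5*np.sin(np.radians(8.6)),.4,8.6),cov(79.5-5*np.sin(np.radians(t)),0.3,t)))
E
```

```text
('tip', array([ 0.2, 79.2,  0.5]), 'free', array([  0. , -67.2,  22.2]), 'tilt,yaw', np.float64(8.44), array([-0.06, -0.05])) [-0.788 -0.302 -2.038] [ 0.132 -0.018 -0.005]
[ 0.    -0.3    1.6   -0.019  0.     0.   ]
[ 0.    -0.6    2.8   -0.033 -0.     0.   ]
```

servo_tool --increments '[{"x": 0, "y": -0.3, "z": 1.6, "wx": -0.019, "wy": 0, "wz": 0}, {"x": 0, "y": -0.6, "z": 2.8, "wx": -0.033, "wy": 0, "wz": 0}, {"x": 0, "y": -0.6, "z": 2.8, "wx": -0.033, "wy": 0, "wz": 0}]'

```text
t: 12.92
eef_pos: [488.0, -167.9, 84.1]
orientation: [-3.027, 0.001, 2.841]
force: [0.9, 3.7, 0.4]
finger_gap: 0.123
grasp_force: 59.3
```

```bash
python3 - <<'E'
from h import *
np.set_printoptions(precision=3,suppress=True)
o=arm.get_obs();A=obs_pose(o);print(where(o),o["force"],o["wrist_torque"])
for t in (6,5.3): print(inc(cov(79.5-5*np.sin(np.radians(6.7)),.3,6.7),cov(79.8-5*np.sin(np.radians(t)),0.2,t)))
E
```

```text
('tip', array([ 0.3, 79.1,  0.6]), 'free', array([  0.1, -68. ,  17.5]), 'tilt,yaw', np.float64(6.58), array([-0.07, -0.1 ])) [0.853 3.723 0.417] [ 0.72  -0.199 -0.008]
[ 0.     0.1    1.    -0.012 -0.    -0.   ]
[ 0.    -0.1    2.    -0.024  0.    -0.   ]
```

servo_tool --increments '[{"x": 0, "y": 0.3, "z": -0.1, "wx": 0, "wy": 0, "wz": 0}, {"x": 0, "y": 0.3, "z": -0.1, "wx": 0, "wy": 0, "wz": 0}, {"x": 0, "y": 0.3, "z": -0.1, "wx": 0, "wy": 0, "wz": 0}, {"x": 0, "y": 0.3, "z": -0.1, "wx": 0, "wy": 0, "wz": 0}, {"x": 0, "y": 0.3, "z": -0.1, "wx": 0, "wy": 0, "wz": 0}]' --grip 40

```text
t: 13.33
eef_pos: [487.9, -167.5, 84.0]
orientation: [-3.025, 0.001, 2.842]
force: [-0.4, 0.5, -0.8]
finger_gap: 0.469
grasp_force: 0.0
```

```bash
python3 - <<'E'
from h import *
np.set_printoptions(precision=3,suppress=True)
o=arm.get_obs();A=obs_pose(o);print(o["finger_gap"],o["force"])
U=A.copy();U[:3,3]+=A[:3,2]*-60
b=lambda y,z:(BOX@[0,y,z,1])[:3]
V=pose(b(-42,60),HEAD+90);print("up 60 then",inc(U,V));P=pose(b(-42,36),HEAD+90);print(inc(V,P))
E
```

```text
0.46875626164776285 [-0.395  0.53  -0.816]
up 60 then [  1.    -47.     38.2    -0.117   0.001  -0.001]
[ 0.  0. 24.  0. -0. -0.]
```

servo_tool --increments '[{"x": 0, "y": 0, "z": -10, "wx": 0, "wy": 0, "wz": 0}, {"x": 0, "y": 0, "z": -22, "wx": 0, "wy": 0, "wz": 0}, {"x": 0, "y": 0, "z": -36, "wx": 0, "wy": 0, "wz": 0}, {"x": 0, "y": 0, "z": -50, "wx": 0, "wy": 0, "wz": 0}, {"x": 0, "y": 0, "z": -60, "wx": 0, "wy": 0, "wz": 0}]'

```text
t: 13.75
eef_pos: [490.3, -160.9, 145.5]
orientation: [-3.025, 0.002, 2.842]
force: [1.2, -0.0, 0.4]
finger_gap: 0.467
grasp_force: 0.0
```

servo_tool --increments '[{"x": 0.2, "y": -10, "z": 0, "wx": -0.03, "wy": 0, "wz": 0}, {"x": 0.4, "y": -25, "z": 0, "wx": -0.06, "wy": 0, "wz": 0}, {"x": 1, "y": -40, "z": 12, "wx": -0.117, "wy": 0, "wz": 0}, {"x": 1, "y": -47, "z": 27, "wx": -0.117, "wy": 0, "wz": 0}, {"x": 1, "y": -47, "z": 38, "wx": -0.117, "wy": 0, "wz": 0}]' --grip 0

```text
t: 14.17
eef_pos: [473.5, -211.3, 111.5]
orientation: [3.141, 0.002, 2.839]
force: [-0.4, 0.3, 0.3]
finger_gap: 0.001
grasp_force: 0.0
```

servo_tool --increments '[{"x": 0, "y": 0, "z": 0, "wx": 0, "wy": 0, "wz": 0}, {"x": 0, "y": 0, "z": 0, "wx": 0, "wy": 0, "wz": 0}, {"x": 0, "y": 0, "z": 0, "wx": 0, "wy": 0, "wz": 0}]'

```text
t: 14.42
eef_pos: [474.3, -209.3, 112.1]
orientation: [3.141, 0.001, 2.842]
force: [-0.7, 0.1, -0.0]
finger_gap: -0.001
grasp_force: 0.0
```

```bash
python3 - <<'E'
from h import *
np.set_printoptions(precision=2,suppress=True)
o=arm.get_obs();p,d=arm.read_camera("wrist");cv2.imwrite("pics/w5.png",p)
print(o["t"],o["force"],o["finger_gap"],np.linalg.inv(BOX)@[*o["eef_pos"],1])
k,W=w2c("wrist",o);C=cloud(k,W,d);B=((C-BOX[:3,3])@BOX[:3,:3]);np.save("B5.npy",B)
E
```

```text
14.4167 [-0.73  0.1  -0.05] -0.0012281914530789272 [  0.27 -41.81  60.95   1.  ]
```

View pics/w5.png

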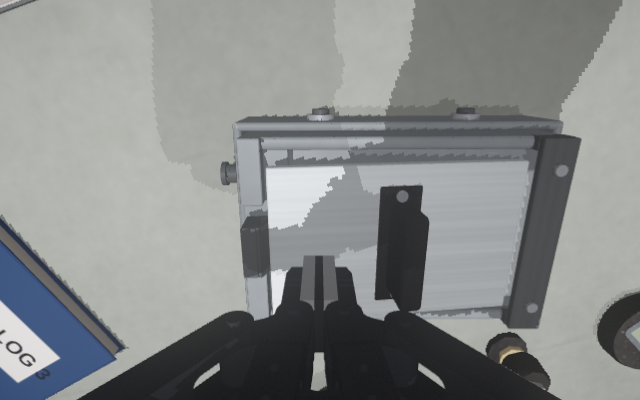

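The cover lies in the box with its lip under the dark ledge (u about 535). Its free edge (u about 267) rests at the catch (255,245), and the closed fingers are above its free half.

```bash
python3 - <<'E'
import numpy as np
np.set_printoptions(precision=3,suppress=True)
B=np.load("B5.npy");x,y,h=[B[...,i] for i in range(3)]
m=(x>-42)&(x<-22)&(y>-62)&(y<62)&(h>0)&(h<30)
c=np.polyfit(y[m],h[m],1);print(m.sum(),"tilt",np.degrees(np.arctan(-c[0])),"h at y=-42,-68,68",np.polyval(c,[-42,-68,68]))
for a in (-40,-35,-30,-25):
    q=(abs(x-a)<2)&(h>4)&(abs(h-np.polyval(c,y))<1.5)&(abs(y)<85);print(a,np.percentile(y[q],[0.5,99.5]))
q=(abs(y)<60)&(abs(h-np.polyval(c,y))<1.5)&(x<-30);print("x edge",np.percentile(x[q],1))
E
```

```text
9528 tilt 5.732052692122948 h at y=-42,-68,68 [19.92  22.53   8.879]
-40 [-66.285  66.538]
-35 [-66.359  69.561]
-30 [-66.536  70.127]
-25 [-66.376  70.272]
x edge -43.34683839411999
```

servo_tool --increments '[{"x": 0, "y": 0, "z": 8, "wx": 0, "wy": 0, "wz": 0}, {"x": 0, "y": 0, "z": 16, "wx": 0, "wy": 0, "wz": 0}, {"x": 0, "y": 0, "z": 22, "wx": 0, "wy": 0, "wz": 0}, {"x": 0, "y": 0, "z": 24.5, "wx": 0, "wy": 0, "wz": 0}, {"x": 0, "y": 0, "z": 24.5, "wx": 0, "wy": 0, "wz": 0}]'

```text
t: 14.88
eef_pos: [473.6, -209.2, 86.1]
orientation: [3.141, -0.0, 2.842]
force: [0.3, 0.1, -0.7]
finger_gap: -0.005
grasp_force: 0.0
```

servo_tool --increments '[{"x": 0, "y": 0, "z": 0.5, "wx": 0, "wy": 0, "wz": 0}, {"x": 0, "y": 0, "z": 1, "wx": 0, "wy": 0, "wz": 0}, {"x": 0, "y": 0, "z": 1.5, "wx": 0, "wy": 0, "wz": 0}, {"x": 0, "y": 0, "z": 2, "wx": 0, "wy": 0, "wz": 0}, {"x": 0, "y": 0, "z": 2.5, "wx": 0, "wy": 0, "wz": 0}]'

```text
t: 15.3
eef_pos: [474.1, -209.7, 84.9]
orientation: [3.141, 0.002, 2.842]
force: [-1.5, -0.0, 5.6]
finger_gap: 0.0
grasp_force: 3.1
```

servo_tool --increments '[{"x": 0, "y": 0, "z": 0.3, "wx": 0, "wy": 0, "wz": 0}, {"x": 0, "y": 0, "z": 0.6, "wx": 0, "wy": 0, "wz": 0}, {"x": 0, "y": 0, "z": 0.9, "wx": 0, "wy": 0, "wz": 0}, {"x": 0, "y": 0, "z": 1.2, "wx": 0, "wy": 0, "wz": 0}]'

```text
t: 15.63
eef_pos: [474.2, -209.8, 83.9]
orientation: [3.141, 0.002, 2.842]
force: [-1.5, 0.5, 7.5]
finger_gap: 0.003
grasp_force: 3.5
```

servo_tool --increments '[{"x": 0, "y": 0, "z": 0.5, "wx": 0, "wy": 0, "wz": 0}, {"x": 0, "y": 0, "z": 1.0, "wx": 0, "wy": 0, "wz": 0}, {"x": 0, "y": 0, "z": 1.5, "wx": 0, "wy": 0, "wz": 0}]'

```text
t: 15.88
eef_pos: [474.3, -210.0, 82.5]
orientation: [-3.141, 0.002, 2.842]
force: [-1.9, -1.3, 7.5]
finger_gap: -0.002
grasp_force: 3.8
```

servo_tool --increments '[{"x": 0, "y": 0, "z": 0.5, "wx": 0, "wy": 0, "wz": 0}, {"x": 0, "y": 0, "z": 1.0, "wx": 0, "wy": 0, "wz": 0}, {"x": 0, "y": 0, "z": 1.5, "wx": 0, "wy": 0, "wz": 0}]'

```text
t: 16.13
eef_pos: [474.4, -210.1, 81.1]
orientation: [-3.141, 0.003, 2.842]
force: [-2.0, -1.1, 10.7]
finger_gap: 0.004
grasp_force: 5.4
```

servo_tool --increments '[{"x": 0, "y": 0, "z": 0.5, "wx": 0, "wy": 0, "wz": 0}, {"x": 0, "y": 0, "z": 1.0, "wx": 0, "wy": 0, "wz": 0}, {"x": 0, "y": 0, "z": 1.5, "wx": 0, "wy": 0, "wz": 0}]'

```text
t: 16.38
eef_pos: [474.3, -210.0, 79.5]
orientation: [-3.142, 0.002, 2.841]
force: [-0.7, -0.2, 0.1]
finger_gap: -0.002
grasp_force: 0.0
```

servo_tool --increments '[{"x": 0, "y": 0, "z": 0.5, "wx": 0, "wy": 0, "wz": 0}, {"x": 0, "y": 0, "z": 1.0, "wx": 0, "wy": 0, "wz": 0}, {"x": 0, "y": 0, "z": 1.5, "wx": 0, "wy": 0, "wz": 0}]'

```text
t: 16.63
eef_pos: [474.0, -209.6, 77.3]
orientation: [3.141, 0.001, 2.842]
force: [-1.0, 0.5, 5.5]
finger_gap: 0.002
grasp_force: 2.7
```

```bash
cat > fit.py <<'E'
from h import *
import sys
np.set_printoptions(precision=2,suppress=True)
o=arm.get_obs();p,d=arm.read_camera("wrist");cv2.imwrite(f"pics/{sys.argv[1]}.png",p)
k,W=w2c("wrist",o);C=cloud(k,W,d);B=((C-BOX[:3,3])@BOX[:3,:3]);x,y,h=[B[...,i] for i in range(3)]
m=(x>-41)&(x<-24)&(y>-60)&(y<62)&(h>2)&(h<30)
A=np.c_[x[m],y[m],np.ones(m.sum())];c=np.linalg.lstsq(A,h[m],rcond=None)[0];r=h[m]-A@c
print(o["t"],m.sum(),"slopes deg x,y",np.degrees(c[:2]),"h at y=-68,-42,68",[c[2]+c[1]*v+c[0]*-30 for v in(-68,-42,68)],"res",r.std())
for a in (-40,-33,-26):
    q=(abs(x-a)<2)&(abs(h-(c[0]*x+c[1]*y+c[2]))<1.2)&(abs(y)<78);print(a,np.percentile(y[q],[0.5,99.5]))
E
python3 fit.py w6
```

```text
16.6333 10673 slopes deg x,y [ 3.73 -2.46] h at y=-68,-42,68 [np.float64(13.51905804001225), np.float64(12.403476157752113), np.float64(7.6837066558822995)] res 1.3642596000186127
-40 [-67.68  66.64]
-33 [-67.24  71.1 ]
-26 [-66.88  69.33]
```

View pics/w6.png

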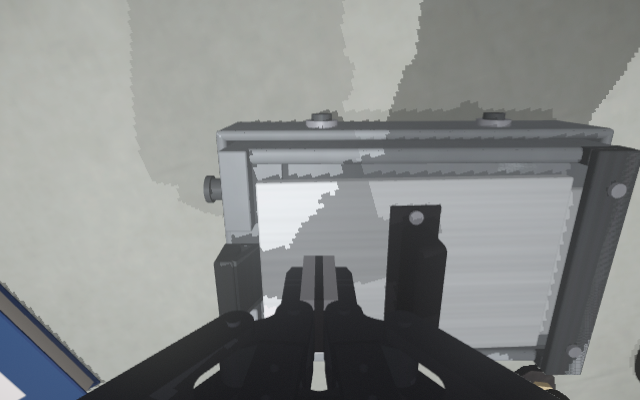

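The cover's tilt is down to 2.5°, the lip is still under the ledge (u about 575) and the free edge is sliding past the catch nose (240,270). I'll press on.

servo_tool --increments '[{"x": 0, "y": 0, "z": 0.5, "wx": 0, "wy": 0, "wz": 0}, {"x": 0, "y": 0, "z": 1.0, "wx": 0, "wy": 0, "wz": 0}, {"x": 0, "y": 0, "z": 1.5, "wx": 0, "wy": 0, "wz": 0}]'

```text
t: 16.93
eef_pos: [474.0, -209.7, 75.9]
orientation: [3.141, 0.001, 2.842]
force: [-0.7, -0.6, 6.1]
finger_gap: -0.001
grasp_force: 2.8
```

servo_tool --increments '[{"x": 0, "y": 0, "z": 0.4, "wx": 0, "wy": 0, "wz": 0}, {"x": 0, "y": 0, "z": 0.8, "wx": 0, "wy": 0, "wz": 0}, {"x": 0, "y": 0, "z": 1.2, "wx": 0, "wy": 0, "wz": 0}]'

```text
t: 17.18
eef_pos: [474.0, -209.7, 74.7]
orientation: [3.142, 0.001, 2.842]
force: [-1.3, -0.5, 5.9]
finger_gap: 0.0
grasp_force: 3.0
```

servo_tool --increments '[{"x": 0, "y": 0, "z": 0.3, "wx": 0, "wy": 0, "wz": 0}, {"x": 0, "y": 0, "z": 0.6, "wx": 0, "wy": 0, "wz": 0}, {"x": 0, "y": 0, "z": 0.9, "wx": 0, "wy": 0, "wz": 0}]'

```text
t: 17.43
eef_pos: [474.0, -209.7, 73.7]
orientation: [3.141, 0.001, 2.842]
force: [0.8, -0.9, 1.7]
finger_gap: 0.0
grasp_force: 0.9
```

servo_tool --increments '[{"x": 0, "y": 0, "z": 0.3, "wx": 0, "wy": 0, "wz": 0}, {"x": 0, "y": 0, "z": 0.6, "wx": 0, "wy": 0, "wz": 0}, {"x": 0, "y": 0, "z": 0.9, "wx": 0, "wy": 0, "wz": 0}]'

```text
t: 17.68
eef_pos: [473.9, -209.6, 72.6]
orientation: [3.141, 0.001, 2.842]
force: [-1.0, -1.5, 0.8]
finger_gap: -0.001
grasp_force: 0.9
```

servo_tool --increments '[{"x": 0, "y": 0, "z": 0.2, "wx": 0, "wy": 0, "wz": 0}, {"x": 0, "y": 0, "z": 0.4, "wx": 0, "wy": 0, "wz": 0}, {"x": 0, "y": 0, "z": 0.6, "wx": 0, "wy": 0, "wz": 0}]'

```text
t: 17.93
eef_pos: [473.9, -209.5, 72.0]
orientation: [3.141, 0.001, 2.842]
force: [-0.8, -2.1, 2.2]
finger_gap: 0.0
grasp_force: 1.0
```

Force fell at the predicted snap height. I'll lift off and look.

servo_tool --increments '[{"x": 0, "y": 0, "z": -2, "wx": 0, "wy": 0, "wz": 0}, {"x": 0, "y": 0, "z": -10, "wx": 0, "wy": 0, "wz": 0}, {"x": 0, "y": 0, "z": -30, "wx": 0, "wy": 0, "wz": 0}, {"x": 0, "y": 0, "z": -55, "wx": 0, "wy": 0, "wz": 0}, {"x": 0, "y": 0, "z": -80, "wx": 0, "wy": 0, "wz": 0}]'

```text
t: 18.35
eef_pos: [473.2, -209.0, 153.1]
orientation: [3.14, -0.001, 2.842]
force: [0.0, -0.9, 0.1]
finger_gap: 0.002
grasp_force: 0.0
```

servo_tool --increments '[{"x": 0, "y": 40, "z": 0, "wx": 0, "wy": 0, "wz": 0}, {"x": 0, "y": 60, "z": 0, "wx": 0, "wy": 0, "wz": 0}, {"x": 0, "y": 60, "z": 0, "wx": 0, "wy": 0, "wz": 0}]'

```text
t: 18.6
eef_pos: [492.3, -149.5, 153.2]
orientation: [3.14, 0.002, 2.844]
force: [0.8, 0.3, -0.7]
finger_gap: 0.0
grasp_force: 0.0
```

```bash
python3 fit.py w7
```

```text
18.6 5069 slopes deg x,y [ 5.28 -0.9 ] h at y=-68,-42,68 [np.float64(9.4199029288245), np.float64(9.01304998674828), np.float64(7.291749077964271)] res 1.7929263555454313
-40 [-74.4   66.72]
-33 [-76.93  69.84]
-26 [-77.36  67.57]
```

View pics/w7.png

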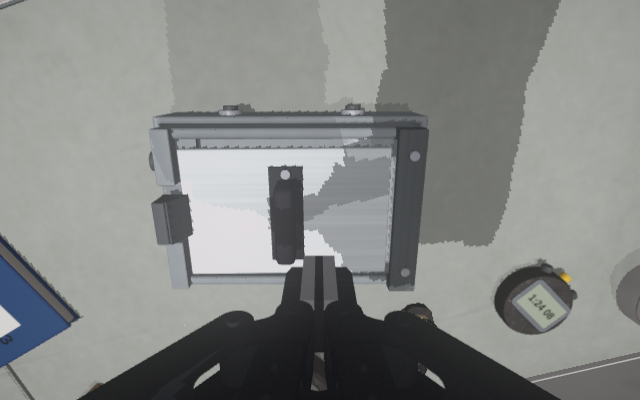

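The catch nose (190,215) now overlaps the free edge (u about 178), and the lip is under the ledge. I'll do one robust height check.

```bash
python3 - <<'E'
from h import *
np.set_printoptions(precision=2,suppress=True)
o=arm.get_obs();p,d=arm.read_camera("wrist");k,W=w2c("wrist",o);C=cloud(k,W,d);B=((C-BOX[:3,3])@BOX[:3,:3]);x,y,h=[B[...,i] for i in range(3)]
for a in(-60,-50,-40,-25,20,40,60):
    m=(abs(y-a)<3)&(x>-38)&(x<-5)&(h>0)&(h<20);print(a,m.sum(),np.median(h[m]))
m=(abs(x)<10)&(h>22)&(h<29)&(y<-50);print("catch top",m.sum(),np.median(h[m]),np.percentile(y[m],[2,98]))
m=(h>12)&(h<17)&(y>60)&(y<95);print("ledge",np.median(h[m]))
print(o["t"],o["force"])
E
```

```text
-60 464 8.797517302682792
-50 456 8.6336266530096
-40 460 8.477818352911555
-25 461 8.239307387887564
20 474 7.588322018145334
40 452 7.252537986114419
60 449 6.881337005274119
catch top 627 26.377464241681608 [-80.15 -69.19]
ledge 14.577134425944863
18.65 [-0.06  0.84  0.48]
```

```bash
python3 -c "
from cell import arm
print(arm.hand_in())"
```

```text
the job is handed in; nothing more can be done
None
```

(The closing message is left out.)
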